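# Isolate the bush brushing machine and clear its jammed guide tube

### The job

A bronze bush has jammed in the guide tube of the brushing machine. First isolate the machine: lift the yellow switch guard, flip the toggle beneath from its green mark to its red mark, and lower the guard fully shut again without letting it drop. Then take the brass-nosed rod, feed it nose first into the open end of the tube, let go, take it again by its red handle and push the bush out of the far end into the catch tray (the rod may stay in the tube); leave the blue-guarded switch and the other parts on the bench as they are.

Things in the scene. Friction and masses are not known exactly. Their poses are not given: they have to be found in the camera images.
- hinge_yellow (a point): Middle of the yellow guard's hinge, fixed on its grey switch station (box 100 x 96 x 50 mm high). 52 mm above the bench, 42 mm behind the box's middle. Axes are the station's: x away from the robot (from handle to hinge), y along the hinge, z up. The toggle's foot is 50 mm in front of the hinge (-x), in the middle, on the box's top face, 2 mm below this point.
- guard_yellow (a joint): Yellow domed guard over the switch (84 x 90 mm, 44 mm tall, open underneath, 90 g), hinged at its far bottom edge. 0 = shut; grows as it is lifted up and over, away from the robot, to its stop at 1.7 rad. The hinge is nearly free: past about 1.1 rad the guard rests open on its stop by its own weight, below that it falls shut.
- bail_yellow (a point): Middle of the yellow guard's handle: round steel bar 10 mm thick, 56 mm long, parallel to the hinge, on a 10 mm leg at each end; 39 mm gap between bar and guard, 46 mm between the legs. Shut, it is 70 mm above the bench, 128 mm in front of the hinge and 18 mm above it; it swings about the hinge with the guard. Pinched from above it can turn between the pads.
- switch_yellow (a joint): Aluminium toggle under the yellow guard: bat 10 mm thick, 33 mm tall, round end 13 mm. 0 = ON, leaning 0.45 rad to the station's +y (green dot); 0.9 = OFF, leaning 0.45 rad to its -y (red dot). It turns about the station's x axis, its pivot at the top face of the box, stiffly: it stays where it is left, even half way; 3 N at the tip moves it.
- guard_blue (a joint): Guard of the neighbouring station, the same in blue; 0 = shut. Not to be touched. The two stations may stand either way round.
- switch_blue (a joint): Toggle under the blue guard; stays at 0.
- tube_mouth (a point): Centre of the open feed end of the steel guide tube, on its axis, 85 mm above the bench. Bore 27 mm, outside 37 mm, 150 mm long, level. Axes are the machine's: +y points out of this mouth along the tube axis; pushing goes along -y. The brush hood starts 50 mm inside the mouth, its top 70 mm above the axis; the motor lies behind (+x) level with the hood. The mouth's sides and top are clear.
- tube_exit (a point): Centre of the far end of the tube, 150 mm from the mouth along -y; the catch tray is below it. Same axes.
- tray_in (a point): Middle of the catch tray's inner floor, 6 mm above the bench; tray inside 122 x 112 mm (machine x, y), rim 48 mm above the bench. Same axes as the tube.
- bush: The jammed bronze bush, 25 mm outside, 30 mm long, 90 g; origin at its centre. It lies in the tube along the axis, its near face 67 to 77 mm inside the mouth, clamped by the sprung brush wheel above: it needs about 8 to 14 N to move, and runs free once pushed clear of the wheel. It falls out when pushed past the tube's end.
- rod: Push rod, straight, 250 mm long, 267 g: brass nose 24 mm thick, 60 mm long, with a 5 mm taper to 16 mm at the tip; then beech shank 16 mm thick to 160 mm; then red handle 18 mm thick to 250 mm. Origin on the axis at the tip's face; +y runs back along the rod to the handle. Centre of mass 49 mm behind the tip. Starts level in a wooden cradle, axis 50 mm above the bench.
- rod_handle (a point): On the rod's axis in the red handle, 205 mm behind the tip. Axes as the rod. In the cradle, cheeks 56 mm high stand beside the rod 10 to 40 mm and 165 to 250 mm behind its tip, so it can be taken only between them, above the cradle's board (12 mm high). Set down with its nose 60 mm into the tube the rod stays there nearly level (handle sagging under 10 mm).
- liner_a: Bystander: upright aluminium liner sleeve, 72 mm across, flange 100 mm, 95 mm tall, near the back.
- liner_b: Bystander: the same, second liner sleeve, back left.
- spare_a: Bystander: spare bronze bush standing on end, 25 x 30 mm; origin under it.
- spare_b: Bystander: second spare bronze bush, standing.
- wrench: Bystander: steel wrench lying near the robot.
- flange: Bystander: aluminium flange plate with two holes, 70 x 100 x 12 mm, lying near the robot.
- elbow: Bystander: short white pipe stub standing on its flange, 44 mm across, 70 mm tall, back right.

How it is judged:
By the outcome, as a careful person would: the job done as asked, in the order asked, and still so for the second after the job is handed in, with the robot touching nothing.
It also fails if it takes over 72 s, if anything falls off the work surface, if the arm or the gripper's body presses on something with over 40 N, if the wrist force passes 120 N, or if a joint passes its speed limit or range.

### The arm

A 6-joint arm with a two-finger parallel gripper is mounted at the origin on the work surface. World frame = base frame: x ahead of the robot, y to its left, z up, the work surface at z = 0. Lengths are in mm, angles in rad, forces in N, time in s.
With the tool pointing down it reaches from about 275 to 1000 mm from the base axis. Payload 8.4 kg.
Tool frame: the origin (TCP) lies between the finger pads; the fingertips stand 22 mm ahead of it and the grasp point (between the pads) lies 3 mm ahead of it (r.nose_length is the z of the fingertips in the tool frame, in mm); z points along the fingers, y is the line along which they close (so a half turn about z gives the same grasp; the last joint's range is limited). The gripper opens to 85 mm and grips with 20 to 120 N. Pads are 22 mm wide; open, the fingers measure 114 mm over their backs; the gripper's body (76 mm by 85 mm) begins 54 mm behind the grasp point. The pads swing forward as they close: fully open they stand 13 mm farther back than shut.
Start: joints at [-1.271, 0.353, 1.633, -0, 1.155, -0.002], TCP at [185.773, -596.755, 253.281] pointing down, gripper open.
Joint ranges: [-2.63, 2.63], [-0.92, 2.1], [0.06, 2.66], [-1.3, 4.44], [0, 2.69], [-3.02, 3.02]. Speed limits (rad/s): [2.22, 2.22, 2.79, 3.14, 3.14, 3.14].

### API

Orientations are given as [roll, pitch, yaw] about the fixed x, y, z axes, in that order (R = Rz(yaw) Ry(pitch) Rx(roll)).
In Python, from rig import r gives the robot as it stands.
- The arm moves only by the shell command python3 steer.py 'ROWS' [FORCE]. ROWS is a JSON list of rows, 1 to 5 of them, each of 7 numbers: a rotation vector rx, ry, rz in units of 0.05 rad, then dx, dy, dz in units of 5 mm, then the opening from 0.0 (shut) to 1.0 (fully open); each row shifts and turns the commanded pose from where the row before left it, along the tool's axes as they then stand; what a row does not reach is not made up. A row lasts 1/12 s, in which the tool goes at most 41.7 mm and 0.125 rad, less where a joint would pass 70% of its speed; a pose out of reach is approached as far as the arm can. The fingers move at their own pace and stop on an object; FORCE is the grip in N (left out, the last holds). Time passes only in rows, so rows that do not move let the fingers close. It prints the time, the measured TCP pose, the force, the opening and the grip force at its end. Input that does not fit is refused with a message, and nothing moves.
- r.sense(): the state, without advancing time (a new reading comes with each control period).
- r.grab_frame(name): name is "scene" or "top"; returns the picture (480x640x3 uint8, red, green, blue); there is no depth.
- r.camera_params(name): a dict with "fx", "fy", "cx", "cy" (pixels), "rvec" (rotation vector, rad) and "tvec" (3), from world to camera coordinates, as OpenCV has them. Camera axes: x right, y down, z forward; pixel columns grow to the right and rows downward; lengths in mm; the calibration is good to about 2 mm. A picture is of the moment at which its call begins. camera_params takes no time and is no camera call.
- r.sign_off(): hands the job in; it is judged then, once.
The state is a dict: "clock": time; "qpos": joint angles; "qvel": joint speeds; "joint_efforts": joint torques, N m; "eef_pos": TCP position; "tcp_rot": TCP orientation; "contact_force": force on the tool from outside, world axes, zero at the start; "wrist_torque": the same for the moment, N m; "opening": opening from 0.0 (shut) to 1.0 (fully open); "grasp_force": force on a finger pad.
Only numpy, scipy, OpenCV 4.12 (cv2) and the standard library are available. Lean on these libraries where they do the work, as an engineer would, in place of code of your own. Each camera call takes 0.05 s, during which the arm holds its last target. There are 200 camera calls.

## Working session

There is one attempt and no reset: what is moved stays moved. The work goes in short steps, Python scripts to look and compute and a shell command to move; the robot and the scene stay as the last step left them, time stands still between calls to the robot, and variables do not carry over. Pictures are saved under pics/ and viewed, at most 10 in all, crops included, and the job is handed in when it is done.

```bash
ls; mkdir -p pics; python3 - <<'E'
from rig import r
import cv2,numpy as np
for n in("scene","top"):
    cv2.imwrite(f"pics/{n}0.png",r.grab_frame(n)[:,:,::-1]); print(n,r.camera_params(n))
print(r.sense())
E
```

```text
pics
rig.py
steer.py
scene {'fx': 554.7039447118467, 'fy': 554.7039447118467, 'cx': 319.6864536946606, 'cy': 236.13503734937737, 'rvec': array([ 1.48269303,  2.11733713, -0.82380833]), 'tvec': array([ 163.86572202, -315.1019833 , 1521.06789131])}
top {'fx': 460.3650643912829, 'fy': 460.3650643912829, 'cx': 316.9291665305525, 'cy': 238.5148591149411, 'rvec': array([ 2.13098053, -2.14997022,  0.12742011]), 'tvec': array([  18.50126062,  523.33104781, 1118.57078168])}
{'clock': 0.1, 'qpos': array([-1.27142367e+00,  3.53582687e-01,  1.63409299e+00,  5.20121457e-06,
        1.15522110e+00, -2.40755292e-03]), 'qvel': array([ 1.24096149e-04, -8.63675162e-04, -2.29420234e-03,  4.39644172e-05,
       -1.25619117e-03,  8.84686786e-04]), 'joint_efforts': array([-1.37969051e-03, -6.06356192e+01, -3.42821610e+01,  1.60257684e-06,
        4.04766732e-03, -1.76688820e-05]), 'eef_pos': array([ 185.63407942, -596.34941497,  252.62015737]), 'tcp_rot': array([-3.14028855e+00, -7.89548712e-06,  3.01778106e-01]), 'contact_force': array([-0.14169553, -0.69358865, -0.20005266]), 'wrist_torque': array([-0.011538  ,  0.03728628, -0.01613733]), 'grasp_force': 0.0, 'opening': 0.999798930065819}
```
View pics/top0.png

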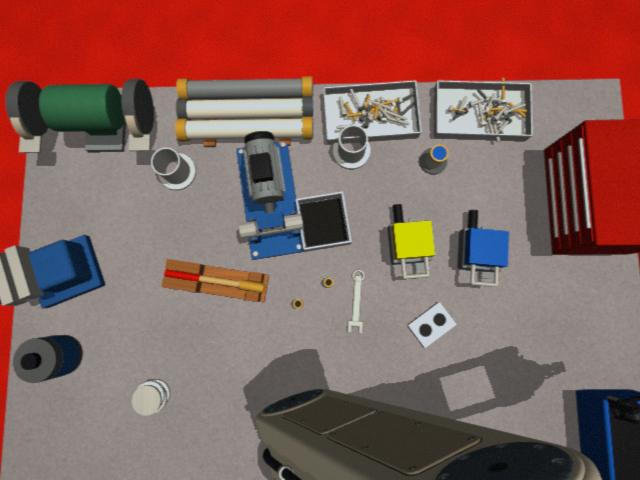

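View pics/scene0.png

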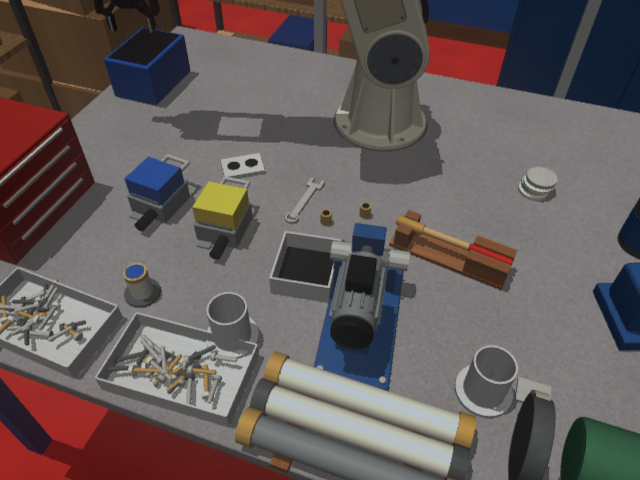

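```bash
python3 - <<'E'
import cv2,numpy as np
t=cv2.imread("pics/top0.png")
cv2.imwrite("pics/c1.png",cv2.resize(t[205:310,155:355],None,fx=4,fy=4,interpolation=cv2.INTER_CUBIC))
a=cv2.resize(t[195:295,375:455],None,fx=5,fy=5,interpolation=cv2.INTER_CUBIC)
s=cv2.imread("pics/scene0.png")
b=cv2.resize(s[165:265,180:260],None,fx=5,fy=5,interpolation=cv2.INTER_CUBIC)
cv2.imwrite("pics/c2.png",np.hstack([a,b]))
E
```

View pics/c1.png

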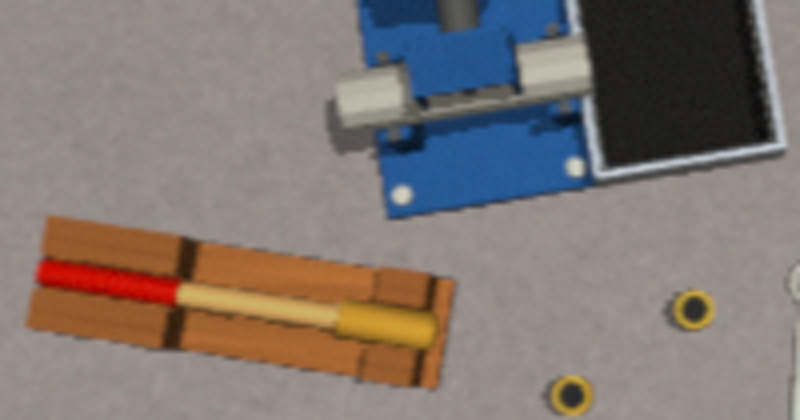

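View pics/c2.png

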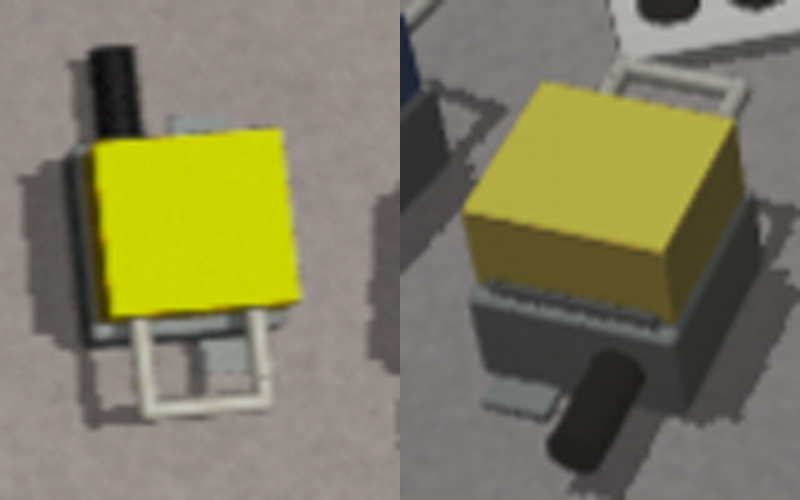

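```bash
cat > h.py <<'E'
import numpy as np,cv2
from scipy.spatial.transform import Rotation as Ro
from rig import r
P={n:r.camera_params(n) for n in("scene","top")}
def ray(n,u,v):
    p=P[n];R=cv2.Rodrigues(p["rvec"])[0];return -R.T@p["tvec"],R.T@np.array([(u-p["cx"])/p["fx"],(v-p["cy"])/p["fy"],1])
def at(n,u,v,z):
    c,d=ray(n,u,v);return c+d*(z-c[2])/d[2]
def proj(n,X):
    p=P[n];K=np.array([[p["fx"],0,p["cx"]],[0,p["fy"],p["cy"]],[0,0,1]]);return cv2.projectPoints(np.array(X,float).reshape(-1,1,3),p["rvec"],p["tvec"],K,None)[0].reshape(-1,2)
def pose():
    s=r.sense();return s["eef_pos"],Ro.from_euler("xyz",s["tcp_rot"])
E
python3 - <<'E'
from h import *
np.set_printoptions(precision=1,suppress=True)
c1=lambda u,v:(155+(u+.5)/4-.5,205+(v+.5)/4-.5)
c2=lambda u,v:(375+(u+.5)/5-.5,195+(v+.5)/5-.5)
c3=lambda u,v:(180+(u+.5)/5-.5,165+(v+.5)/5-.5)
b=[at("top",*c2(*p),70) for p in((143,411),(272,404))];print("bar",b,(b[0]+b[1])/2,b[0]-b[1])
print("bar scene",[at("scene",*c3(*p),70) for p in((622,66),(742,88),(682,77))])
g=[at("top",*c2(*p),96) for p in((93,143),(280,129),(300,300),(110,318))];print("guard top",g,[np.linalg.norm(g[i]-g[i-1]) for i in range(4)])
t=at("top",*c1(437,330),50);e=at("top",*c1(39,272),50);print("rod",t,e,np.linalg.norm(t-e))
m=at("top",*c1(340,106),85);x=at("top",*c1(589,66),85);print("tube",m,x,np.linalg.norm(m-x))
d=(m-x)/150;print("tube dir",np.arctan2(d[1],d[0]),"rod dir",np.arctan2(*(e-t)[1::-1]))
tr=[at("top",*c1(*p),48) for p in((600,178),(783,150))];print("tray edge",tr,np.arctan2(*(tr[0]-tr[1])[1::-1]))
pl=[at("top",*c1(*p),10) for p in((388,216),(588,185))];print("plate",pl,np.arctan2(*(pl[0]-pl[1])[1::-1]))
s=cv2.imread("pics/scene0.png")
cv2.imwrite("pics/c3.png",cv2.resize(s[205:295,325:525],None,fx=4,fy=4,interpolation=cv2.INTER_CUBIC))
E
```

```text
bar [array([ 424., -193.,   70.]), array([ 426.8, -254.8,   70. ])] [ 425.4 -223.9   70. ] [-2.8 61.7  0. ]
bar scene [array([365.1, -80.8,  70. ]), array([360.4, -25. ,  70. ]), array([362.7, -52.8,  70. ])]
guard top [array([ 550.1, -169.2,   96. ]), array([ 555.9, -258.1,   96. ]), array([ 474.1, -264.1,   96. ]), array([ 466.4, -174.7,   96. ])] [np.float64(83.88641699509898), np.float64(89.0952390603038), np.float64(82.04421327077084), np.float64(89.77152253863302)]
rod [402.7 144.4  50. ] [440.4 391.2  50. ] 249.58164925543147
tube [536.7 199.6  85. ] [559.5  49.   85. ] 152.3270976460126
tube dir 1.7214291215904653 rod dir 1.4193513576618118
tray edge [array([495.6,  44.3,  48. ]), array([512. , -69.2,  48. ])] 1.713799616497831
plate [array([476.9, 181.9,  10. ]), array([495.6,  53.8,  10. ])] 1.7157587510116374
```

View pics/c3.png

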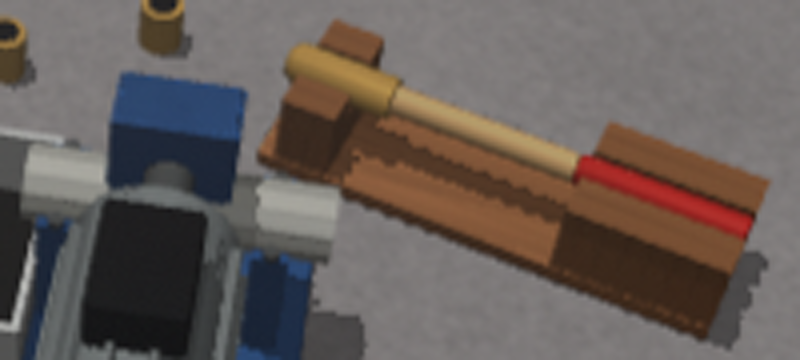

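The manual's scale: shifts go in units of 5 mm and turns go in units of 0.05 rad. Converting my numbers, -0.122 rad is -2.44.

```bash
python3 steer.py '[[0,0,-2.44,0,0,0,0.5],[0,0,-2.44,0,0,0,0.5],[0,0,-2.44,0,0,0,0.5],[0,0,-2.44,0,0,0,0.5],[0,0,-2.44,0,0,0,0.5]]'; python3 steer.py '[[0,0,-2.44,0,0,0,0.5],[0,0,-2.44,0,0,0,0.5],[0,0,-2.44,0,0,0,0.5],[0,0,-2.44,0,0,0,0.5],[0,0,-2.44,0,0,0,0.5]]';  python3 steer.py '[[0,0,-2.3,0,0,0,0.5],[0,0,0,0,0,0,0.5]]'; python3 - <<'E'
from h import *
np.set_printoptions(precision=3,suppress=True)
c3=lambda u,v:(180+(u-400+.5)/5-.5,165+(v+.5)/5-.5)
c4=lambda u,v:(325+(u+.5)/4-.5,205+(v+.5)/4-.5)
print("bar scene",[at("scene",*c3(*p),70) for p in((622,66),(742,88),(682,77))])
print("mouth scene",at("scene",*c4(334,224),85))
print("rod scene",at("scene",*c4(289,60),50),at("scene",*c4(750,222),50))
p,R=pose();print(p,R.as_matrix())
E
```

```text
clock: 0.52
eef_pos: [185.7, -596.5, 252.9]
tcp_rot: [-3.141, -0.0, 0.918]
contact_force: [-1.0, 0.2, 0.1]
opening: 0.505
grasp_force: 0.0
clock: 0.93
eef_pos: [185.7, -596.5, 252.8]
tcp_rot: [-3.141, -0.001, 1.528]
contact_force: [0.0, -0.4, 0.3]
opening: 0.5
grasp_force: 0.0
clock: 1.1
eef_pos: [185.7, -596.5, 252.8]
tcp_rot: [-3.141, -0.001, 1.642]
contact_force: [-0.3, 0.7, 0.9]
opening: 0.495
grasp_force: 0.0
bar scene [array([ 427.802, -250.042,   70.   ]), array([ 422.573, -193.051,   70.   ]), array([ 425.178, -221.438,   70.   ])]
mouth scene [536.706 199.909  85.   ]
rod scene [401.49  146.771  50.   ] [432.395 393.758  50.   ]
[ 185.7   -596.489  252.839] [[-0.071  0.997 -0.   ]
 [ 0.997  0.071  0.001]
 [ 0.001 -0.    -1.   ]]
```

```bash
python3 steer.py '[[0,0,0,6.46,4.82,1.6,0.45],[0,0,0,6.46,4.82,1.6,0.45],[0,0,0,6.46,4.82,1.6,0.45],[0,0,0,6.46,4.82,1.6,0.45],[0,0,0,6.46,4.82,1.6,0.45]]' >/dev/null; python3 steer.py '[[0,0,0,6.46,4.82,1.6,0.45],[0,0,0,6.46,4.82,1.6,0.45],[0,0,0,6.46,4.82,1.6,0.45],[0,0,0,6.46,4.82,1.6,0.45],[0,0,0,6.46,4.82,1.6,0.45]]'>/dev/null; python3 steer.py '[[0,0,0,6.46,4.82,1.6,0.45],[0,0,0,0,0,0,0.45],[0,0,0,0,0,0,0.45]]' 
```

```text
clock: 2.18
eef_pos: [427.5, -222.8, 164.8]
tcp_rot: [-3.141, -0.001, 1.638]
contact_force: [-0.1, 0.6, -0.0]
opening: 0.449
grasp_force: 0.0
```

In the tool's units: -2.2 mm is -0.44, 30 mm is 6.

```bash
python3 steer.py '[[0,0,0,0,-0.44,6,0.45],[0,0,0,0,0,5,0.45],[0,0,0,0,0,4,0.45],[0,0,0,0,0,3.2,0.45],[0,0,0,0,0,0,0.45]]' 30; python3 steer.py '[[0,0,0,0,0,0,0],[0,0,0,0,0,0,0],[0,0,0,0,0,0,0],[0,0,0,0,0,0,0],[0,0,0,0,0,0,0]]' 30; python3 - <<'E'
from h import *
cv2.imwrite("pics/s1.png",cv2.resize(r.grab_frame("scene")[100:280,100:300,::-1],None,fx=3,fy=3))
E
```

```text
clock: 2.6
eef_pos: [422.8, -225.4, 72.2]
tcp_rot: [-3.139, -0.002, 1.633]
contact_force: [-0.7, 1.2, 0.2]
opening: 0.453
grasp_force: 0.0
clock: 3.02
eef_pos: [426.4, -225.7, 75.7]
tcp_rot: [3.138, 0.002, 1.636]
contact_force: [5.3, -0.1, -1.0]
opening: 0.102
grasp_force: 29.7
```

View pics/s1.png

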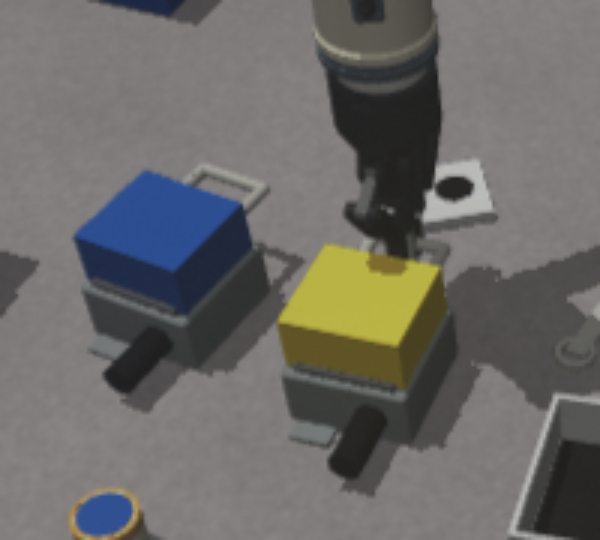

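```bash
python3 steer.py '[[0,0,0,0,0.5,-2.54,0],[0,0,0,0,0.72,-2.48,0],[0,0,0,0,1,-2.4,0],[0,0,0,0,1.2,-2.28,0]]' ; python3 steer.py '[[0,0,0,0,1.44,-2.16,0],[0,0,0,0,1.64,-1.98,0],[0,0,0,0,1.84,-1.82,0],[0,0,0,0,2,-1.62,0]]'; python3 steer.py '[[0,0,0,0,2.16,-1.42,0],[0,0,0,0,2.3,-1.2,0],[0,0,0,0,2.4,-0.96,0],[0,0,0,0,2.48,-0.72,0]]'; python3 steer.py '[[0,0,0,0,2.54,-0.46,0],[0,0,0,0,2.58,-0.22,0],[0,0,0,0,2.58,0.06,0],[0,0,0,0,2.58,0.3,0],[0,0,0,0,0,0,0]]'
```

```text
clock: 3.4
eef_pos: [443.7, -224.4, 124.5]
tcp_rot: [3.137, 0.002, 1.636]
contact_force: [12.0, -0.3, -10.1]
opening: 0.101
grasp_force: 29.4
clock: 3.73
eef_pos: [476.2, -222.0, 162.1]
tcp_rot: [-3.141, 0.001, 1.637]
contact_force: [-3.0, -4.0, 1.7]
opening: 0.101
grasp_force: 29.5
clock: 4.07
eef_pos: [523.0, -218.6, 183.7]
tcp_rot: [-3.141, 0.0, 1.637]
contact_force: [-3.3, -0.9, 3.8]
opening: 0.107
grasp_force: 30.3
clock: 4.48
eef_pos: [575.8, -214.9, 184.3]
tcp_rot: [3.141, 0.0, 1.637]
contact_force: [-0.7, 0.9, 6.3]
opening: 0.104
grasp_force: 31.5
```

In the tool's units: 1 mm is 0.2, 4.5 mm is 0.9.

```bash
python3 steer.py '[[0,0,0,0,0.9,0.2,0],[0,0,0,0,0.9,0.2,0],[0,0,0,0,0,0,0]]' ; python3 steer.py '[[0,0,0,0,0,0,0.45],[0,0,0,0,0,0,0.45],[0,0,0,0,0,0,0.45],[0,0,0,0,0,-4,0.45],[0,0,0,0,0,-6,0.45]]'; python3 steer.py '[[0,0,0,0,0,-3,0],[0,0,0,6,-7,0,0],[0,0,0,4,-7,0,0],[0,0,0,0,-6,0,0],[0,0,0,0,0,0,0]]'; python3 - <<'E'
from h import *
a=r.grab_frame("top")[195:275,375:455,::-1];b=r.grab_frame("scene")[150:230,180:260,::-1]
cv2.imwrite("pics/s2.png",cv2.resize(np.hstack([a,b]),None,fx=5,fy=5,interpolation=cv2.INTER_CUBIC))
E
```

```text
clock: 4.73
eef_pos: [583.5, -214.4, 182.4]
tcp_rot: [3.141, 0.0, 1.637]
contact_force: [1.0, 0.8, 5.2]
opening: 0.104
grasp_force: 31.6
clock: 5.15
eef_pos: [580.8, -213.8, 229.2]
tcp_rot: [-3.136, -0.003, 1.637]
contact_force: [0.3, -0.2, 0.2]
opening: 0.448
grasp_force: 0.0
clock: 5.57
eef_pos: [477.8, -172.5, 246.1]
tcp_rot: [-3.137, -0.001, 1.637]
contact_force: [0.5, -1.5, 0.5]
opening: -0.004
grasp_force: 0.0
```

View pics/s2.png

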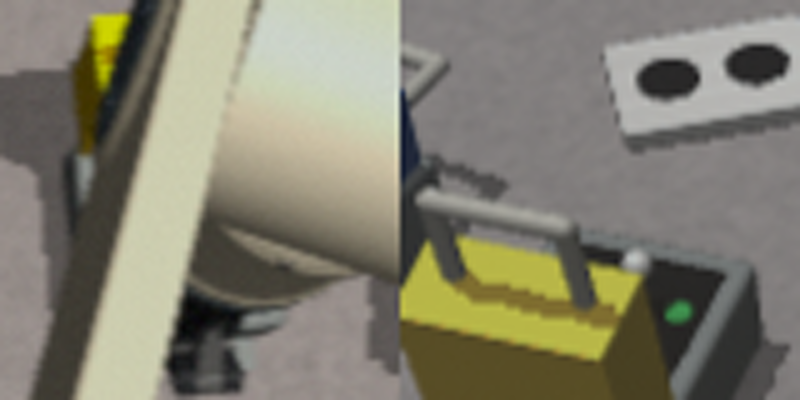

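```bash
python3 steer.py '[[0,0,0,-1.4,4.4,4,0],[0,0,0,0,0,7.6,0],[0,0,0,0,0,7.6,0],[0,0,0,0,0,7,0],[0,0,0,0,0,3,0]]' ;python3 steer.py '[[0,0,0,0,0,2,0],[0,0,0,0,0,0,0],[0,0,0,0,0,0,0]]' 
```

```text
clock: 6.08
eef_pos: [504.8, -178.8, 96.4]
tcp_rot: [-3.137, -0.002, 1.637]
contact_force: [-1.7, 0.7, -0.1]
opening: 0.002
grasp_force: 0.0
clock: 6.33
eef_pos: [506.8, -179.6, 91.0]
tcp_rot: [3.141, 0.0, 1.637]
contact_force: [0.2, 0.2, 0.3]
opening: 0.002
grasp_force: 0.0
```

In the tool's units: -6 mm is -1.2, -5 mm is -1.

```bash
python3 steer.py '[[0,0,0,-1,-1,0,0],[0,0,0,-1.2,0,0,0],[0,0,0,-1,0,0,0],[0,0,0,-0.8,0,0,0],[0,0,0,0,0,0,0]]' ;python3 steer.py '[[0,0,0,-0.8,0,0,0],[0,0,0,-0.8,0,0,0],[0,0,0,0,0,0,0]]';python3 steer.py '[[0,0,0,-0.6,0,0,0],[0,0,0,0,0,0,0]]'  
```

```text
clock: 6.75
eef_pos: [502.9, -200.6, 92.0]
tcp_rot: [3.14, 0.001, 1.636]
contact_force: [0.4, 1.5, 1.2]
opening: -0.002
grasp_force: 0.5
clock: 7.0
eef_pos: [503.2, -208.3, 91.1]
tcp_rot: [3.141, 0.001, 1.637]
contact_force: [0.9, -0.6, 1.3]
opening: -0.005
grasp_force: 0.7
clock: 7.17
eef_pos: [503.2, -210.9, 90.8]
tcp_rot: [3.141, 0.0, 1.637]
contact_force: [1.1, 2.9, 0.8]
opening: 0.002
grasp_force: 1.3
```

```bash
python3 steer.py '[[0,0,0,-0.4,0,0,0],[0,0,0,0,0,0,0]]' | grep -E "eef|conta" ;python3 steer.py '[[0,0,0,-0.3,0,0,0],[0,0,0,0,0,0,0]]'| grep -E "eef|conta"  
```

```text
eef_pos: [503.1, -211.5, 90.6]
contact_force: [1.1, 10.2, 3.5]
eef_pos: [503.1, -211.8, 90.6]
contact_force: [1.4, 17.4, 4.6]
```

In the tool's units: -40 mm is -8, -35 mm is -7.

```bash
python3 steer.py '[[0,0,0,2.4,0,0,0],[0,0,0,0,0,-7,0],[0,0,0,0,0,-8,0],[0,0,0,0,0,-8,0],[0,0,0,0,0,-6,0.45]]'; python3 - <<'E'
from h import *
cv2.imwrite("pics/s3.png",cv2.resize(r.grab_frame("scene")[150:230,180:260,::-1],None,fx=5,fy=5,interpolation=cv2.INTER_CUBIC))
E
```

```text
clock: 7.92
eef_pos: [502.9, -202.4, 238.7]
tcp_rot: [3.14, 0.002, 1.637]
contact_force: [1.1, -0.7, -0.5]
opening: 0.129
grasp_force: 0.0
```

View pics/s3.png

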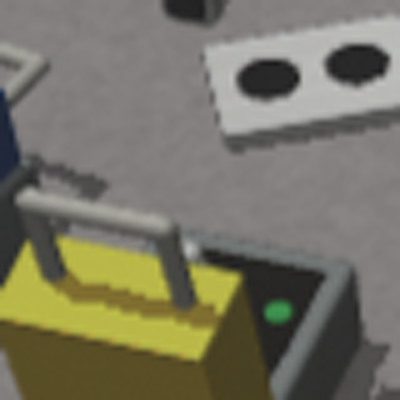

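```bash
python3 - <<'E'
from h import *
h=np.array([553,-214.5,52]);X=np.array([.9975,.07,0]);Y=np.array([-.07,.9975,0]);Z=np.array([0,0,1])
f=h-50*X-2*Z
for s in(1,-1): print((proj("scene",f+Y*s*12+Z*25)-[180,150])*5)
c=lambda u,v:(180+(u+.5)/5-.5,150+(v+.5)/5-.5)
print(at("scene",*c(20,196),176),at("scene",*c(178,228),176), h+34.6*X+124.6*Z)
E
```

```text
[[233.03031112 261.49402111]]
[[181.10930724 250.69708324]]
[ 588.32612955 -242.34395635  176.        ] [ 583.4311424  -177.03271566  176.        ] [ 587.5135 -212.078   176.6   ]
```

```bash
python3 steer.py '[[0,0,0,-1.4,7,0,0.45],[0,0,0,-1.4,7,0,0.45],[0,0,0,0,2.6,0,0.45],[0,0,0,0,0,6,0.45],[0,0,0,0,0,4,0.45]]' 30; python3 steer.py '[[0,0,0,0,0,1,0.45],[0,0,0,0,0,0,0.45],[0,0,0,0,0,0,0.45]]'
```

```text
clock: 8.38
eef_pos: [587.2, -210.8, 184.5]
tcp_rot: [3.141, 0.001, 1.637]
contact_force: [-1.1, 0.5, -0.2]
opening: 0.449
grasp_force: 0.0
clock: 8.63
eef_pos: [586.3, -210.7, 181.1]
tcp_rot: [-3.141, 0.0, 1.637]
contact_force: [0.1, 0.3, 0.6]
opening: 0.449
grasp_force: 0.0
```

In the tool's units: -12.6 mm is -2.52, -12 mm is -2.4.

```bash
python3 steer.py '[[0,0,0,0,0,0,0],[0,0,0,0,0,0,0],[0,0,0,0,0,0,0],[0,0,0,0,0,0,0],[0,0,0,0,0,0,0]]' 35; python3 steer.py '[[0,0,0,0,-2.52,-0.56,0],[0,0,0,0,-2.58,-0.3,0],[0,0,0,0,-2.58,-0.06,0],[0,0,0,0,-2.58,0.22,0],[0,0,0,0,-2.54,0.46,0]]'; python3 steer.py '[[0,0,0,0,-2.48,0.72,0],[0,0,0,0,-2.4,0.96,0],[0,0,0,0,-2.3,1.2,0],[0,0,0,0,-2.16,1.42,0]]';python3 steer.py '[[0,0,0,0,-2,1.62,0],[0,0,0,0,-1.84,1.82,0],[0,0,0,0,-1.64,1.98,0],[0,0,0,0,-1.44,2.16,0]]'; python3 steer.py '[[0,0,0,0,-1.2,2.28,0],[0,0,0,0,-0.5,1.2,0],[0,0,0,0,-0.5,1.2,0],[0,0,0,0,-0.36,1.24,0],[0,0,0,0,0,0,0]]' 
```

```text
clock: 9.05
eef_pos: [587.3, -210.9, 182.2]
tcp_rot: [3.139, 0.001, 1.637]
contact_force: [1.1, 1.1, 5.7]
opening: 0.101
grasp_force: 34.4
clock: 9.47
eef_pos: [522.4, -215.3, 182.9]
tcp_rot: [3.139, 0.001, 1.637]
contact_force: [-1.0, -2.4, 5.1]
opening: 0.101
grasp_force: 35.4
clock: 9.8
eef_pos: [475.7, -218.4, 160.9]
tcp_rot: [3.139, 0.001, 1.637]
contact_force: [2.3, -1.4, -1.0]
opening: 0.099
grasp_force: 34.4
clock: 10.13
eef_pos: [441.2, -220.7, 122.5]
tcp_rot: [3.14, 0.001, 1.637]
contact_force: [6.4, -3.0, -2.8]
opening: 0.101
grasp_force: 34.0
clock: 10.55
eef_pos: [428.8, -221.6, 92.3]
tcp_rot: [3.14, 0.001, 1.637]
contact_force: [3.4, -4.3, 0.0]
opening: 0.104
grasp_force: 34.3
```

```bash
python3 steer.py '[[0,0,0,0,-0.2,1,0],[0,0,0,0,-0.16,1,0],[0,0,0,0,-0.1,0.6,0],[0,0,0,0,0,0.4,0],[0,0,0,0,0,0,0]]'; python3 steer.py '[[0,0,0,0,0,0.3,0],[0,0,0,0,0,0.2,0],[0,0,0,0,0,0,0]]' 
```

```text
clock: 10.97
eef_pos: [426.2, -221.6, 78.3]
tcp_rot: [-3.141, 0.001, 1.637]
contact_force: [-2.2, -3.9, 13.9]
opening: 0.1
grasp_force: 35.7
clock: 11.22
eef_pos: [426.1, -221.6, 77.3]
tcp_rot: [-3.141, 0.001, 1.637]
contact_force: [-7.2, -1.0, 37.9]
opening: 0.101
grasp_force: 38.3
```

In the tool's units: -1.5 mm is -0.3, -0.8 mm is -0.16.

```bash
python3 steer.py '[[0,0,0,0,0,-0.3,0],[0,0,0,0,0,-0.16,0],[0,0,0,0,0,0,0.45],[0,0,0,0,0,0,0.45],[0,0,0,0,0,0,0.45]]'; python3 steer.py '[[0,0,0,0,0,-6,0.45],[0,0,0,0,0,-8,0.45],[0,0,2.18,0,0,-8,0.45],[0,0,2.18,0,0,-4,0.45],[0,0,0,0,0,0,0.45]]';  python3 - <<'E'
from h import *
a=r.grab_frame("scene")[140:260,110:270,::-1]
cv2.imwrite("pics/s4.png",cv2.resize(a,None,fx=5,fy=5,interpolation=cv2.INTER_CUBIC))
E
```

```text
clock: 11.63
eef_pos: [425.2, -220.5, 77.1]
tcp_rot: [-3.14, -0.001, 1.637]
contact_force: [-0.4, 0.4, -0.5]
opening: 0.447
grasp_force: 0.0
clock: 12.05
eef_pos: [428.1, -222.0, 211.9]
tcp_rot: [3.135, 0.002, 1.413]
contact_force: [0.2, -0.2, 0.5]
opening: 0.45
grasp_force: 0.0
```

View pics/s4.png

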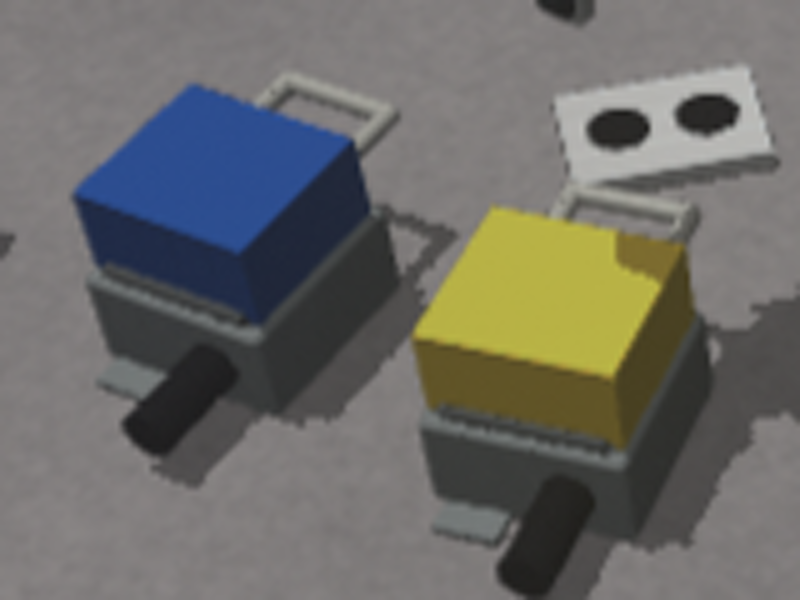

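In the tool's units: 39.5 mm is 7.9, -6.8 mm is -1.36.

```bash
python3 steer.py '[[0,0,0,7.9,-1.36,0,0.6],[0,0,0,7.9,-1.36,0,0.6],[0,0,0,7.9,-1.36,0,0.6],[0,0,0,7.9,-1.36,0,0.6],[0,0,0,7.9,-1.36,0,0.6]]' >/dev/null; python3 steer.py '[[0,0,0,7.9,-1.36,0,0.6],[0,0,0,7.9,-1.36,0,0.6],[0,0,0,7.9,-1.36,0,0.6],[0,0,0,7.9,-1.36,0,0.6],[0,0,0,7.9,-1.36,0,0.6]]'>/dev/null; python3 steer.py '[[0,0,0,7.9,-1.36,0,0.6],[0,0,0,7.9,-1.36,0,0.6],[0,0,0,0,0,0,0.6],[0,0,0,0,0,0,0.6]]'; python3 - <<'E'
from h import *
for n,(x0,x1,y0,y1) in dict(top=(160,275,255,305),scene=(390,520,205,275)).items():
    im=cv2.imread(f"pics/{n}0.png");hs=cv2.cvtColor(im,cv2.COLOR_BGR2HSV)[y0:y1,x0:x1].astype(int)
    H,S,V=hs[...,0],hs[...,1],hs[...,2]
    red=((H<4)|(H>176))&(S>200)&(V>110); yel=(H>=14)&(H<30)&(S>90)&(V>130)
    for k,m in(("red",red),("yel",yel)):
        v,u=np.nonzero(m); pts=np.array([at(n,a+x0,b+y0,50)[:2] for a,b in zip(u,v)])
        c=pts.mean(0);d=np.linalg.svd(pts-c)[2][0];d*=np.sign(d[1]);t=(pts-c)@d
        print(n,k,len(u),c,np.arctan2(d[1],d[0]),c+d*t.min(),c+d*t.max())
E
```

```text
clock: 13.27
eef_pos: [415.8, 261.0, 205.7]
tcp_rot: [-3.139, 0.002, 1.424]
contact_force: [-0.5, 0.0, 0.8]
opening: 0.597
grasp_force: 0.0
top red 202 [434.17426291 348.76169009] 1.4125964338965376 [427.59979058 307.55095601] [440.80758123 390.34128814]
top yel 807 [416.83776236 237.43973584] 1.402578210881562 [400.64498282 142.08880983] [442.48648117 388.47181057]
scene red 14 [428.06542878 375.33070119] 1.4049917389945286 [423.23016011 346.43597477] [431.13125545 393.65154929]
scene yel 431 [409.5730799  222.18528787] 1.3924290474986152 [395.8264132  145.93490314] [424.27415098 303.72958882]
```

```bash
python3 steer.py '[[0,0,0,-0.4,0.9,7,0.6],[0,0,0,0,0,8,0.6],[0,0,0,0,0,7.6,0.6],[0,0,0,0,0,5.2,0.6],[0,0,0,0,0,2.6,0.6]]' 60; python3 steer.py '[[0,0,0,0,0,0.4,0.6],[0,0,0,0,0,0,0.6],[0,0,0,0,0,0,0.6]]' 
```

```text
clock: 13.68
eef_pos: [418.5, 253.8, 51.5]
tcp_rot: [-3.136, 0.005, 1.419]
contact_force: [-0.6, -0.7, 0.3]
opening: 0.602
grasp_force: 0.0
clock: 13.93
eef_pos: [421.5, 256.4, 54.1]
tcp_rot: [-3.141, 0.0, 1.418]
contact_force: [1.0, 1.4, -0.2]
opening: 0.598
grasp_force: 0.0
```

```bash
python3 steer.py '[[0,0,0,0,-0.2,0.4,0],[0,0,0,0,0,0,0],[0,0,0,0,0,0,0],[0,0,0,0,0,0,0],[0,0,0,0,0,0,0]]' 60; python3 steer.py '[[0,0,0,0,0,0,0],[0,0,0,0,0,0,0]]'; python3 steer.py '[[0,0,0,0,0,-2,0],[0,0,0,0,0,-4,0],[0,0,0,0,0,-6,0],[0,0,0,0,0,-4,0],[0,0,0,0,0,0,0]]'
```

```text
clock: 14.35
eef_pos: [420.8, 257.4, 52.7]
tcp_rot: [3.141, -0.001, 1.419]
contact_force: [-1.7, -2.5, 5.8]
opening: 0.165
grasp_force: 58.3
clock: 14.52
eef_pos: [420.8, 257.4, 52.7]
tcp_rot: [3.141, -0.001, 1.419]
contact_force: [-1.1, -2.6, 5.7]
opening: 0.165
grasp_force: 58.3
clock: 14.93
eef_pos: [422.5, 258.6, 136.2]
tcp_rot: [3.136, -0.004, 1.419]
contact_force: [1.1, -0.1, -3.3]
opening: 0.167
grasp_force: 58.7
```

```bash
python3 steer.py '[[0,0,-2,0,0,0,0],[0,0,-2,0,0,0,0],[0,0,-1.96,0,0,0,0],[0,0,0,6.8,0,0,0],[0,0,0,6.8,0,0,0]]'; python3 steer.py '[[0,0,0,0,6,0,0],[0,0,0,0,6,0,0],[0,0,0,0,5,0,0],[0,0,0,0,4,0,0],[0,0,0,0,0,0,0]]'; python3 steer.py '[[0,0,0,0,0,4,0],[0,0,0,0,0,3.6,0],[0,0,0,0,0,2,0],[0,0,0,0,0,0,0],[0,0,0,0,0,0,0]]'; python3 - <<'E'
from h import *
p,R=pose();ax=R.as_matrix()
print("tcp",p,ax[:,0])
g=p+ax[:,2]*2.7
print("tip expected",g-ax[:,0]*114.4)
for n in("top","scene"):
    cv2.imwrite(f"pics/{n}5.png",r.grab_frame(n)[:,:,::-1])
    print(n,"tip,mouth,exit px",proj(n,[g-ax[:,0]*114.4,[537,199,85],[558.7,50.2,85]]))
t=cv2.imread("pics/top5.png");s=cv2.imread("pics/scene5.png")
a=cv2.resize(t[195:255,200:300],None,fx=5,fy=5,interpolation=cv2.INTER_CUBIC)
b=cv2.resize(s[230:290,380:480],None,fx=5,fy=5,interpolation=cv2.INTER_CUBIC)
cv2.imwrite("pics/c5.png",np.vstack([a,b]))
E
```

```text
clock: 15.35
eef_pos: [410.2, 323.9, 131.5]
tcp_rot: [-3.141, 0.001, 1.715]
contact_force: [1.5, 0.2, -2.0]
opening: 0.164
grasp_force: 58.6
clock: 15.77
eef_pos: [517.9, 340.6, 131.6]
tcp_rot: [3.139, -0.001, 1.716]
contact_force: [0.2, 0.2, -2.5]
opening: 0.163
grasp_force: 58.8
clock: 16.18
eef_pos: [513.6, 339.5, 83.3]
tcp_rot: [-3.14, 0.001, 1.717]
contact_force: [-0.1, -0.8, -2.5]
opening: 0.167
grasp_force: 58.9
tcp [513.64435295 339.46228592  83.3382175 ] [-1.45630492e-01  9.89338804e-01 -6.99881056e-04]
tip expected [530.30043067 226.27942041  80.7182881 ]
top tip,mouth,exit px [[228.94783931 234.10097906]
 [239.87565905 230.98023415]
 [301.37987593 221.46110755]]
scene tip,mouth,exit px [[421.97647332 263.28286856]
 [407.62827454 260.6100318 ]
 [331.00470174 248.55868089]]
```

```bash
python3 steer.py '[[0,0,0,0,0.54,-0.88,0],[0,0,0,0,0,0,0],[0,0,0,-2.4,0,0,0],[0,0,0,0,0,0,0],[0,0,0,0,0,0,0]]';  python3 - <<'E'
from h import *
p,R=pose();ax=R.as_matrix()
g=p+ax[:,2]*2.7;tip=g-ax[:,0]*114.4
print("tcp",p,"tip",tip)
im=[]
for n,(y,x) in dict(top=(200,200),scene=(230,385)).items():
    f=r.grab_frame(n)[:,:,::-1]; im.append(cv2.resize(f[y:y+60,x:x+130],None,fx=6,fy=6,interpolation=cv2.INTER_CUBIC)[:290])
    print(n,"tip,grip,mouth,exit crop px",(proj(n,[tip,g,[537,199,85],[558.7,50.2,85]])-[x,y])*6)
cv2.imwrite("pics/c6.png",np.vstack(im))
E
```

```text
clock: 16.7
eef_pos: [519.0, 327.6, 88.5]
tcp_rot: [3.142, 0.0, 1.716]
contact_force: [0.1, -0.1, -2.4]
opening: 0.165
grasp_force: 58.9
tcp [518.95742661 327.58152314  88.46765195] tip [535.49483247 214.38307552  85.77030809]
top tip,grip,mouth,exit crop px [[200.74730535 189.68301395]
 [-80.24020799 233.24455219]
 [239.25395432 185.88140491]
 [608.27925559 128.76664533]]
scene tip,grip,mouth,exit crop px [[ 184.05966568  191.38916218]
 [ 547.01447783  248.41241357]
 [ 135.76964724  183.66019082]
 [-323.97178956  111.35208534]]
```

View pics/c6.png

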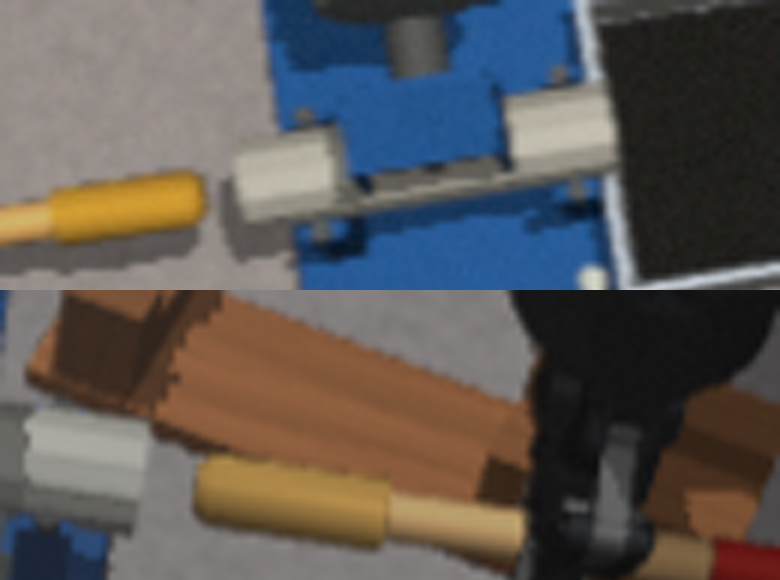

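The manual's scale: shifts go in units of 5 mm and turns go in units of 0.05 rad. Converting my numbers, 1.2 mm is 0.24, -1 mm is -0.2.

```bash
python3 steer.py '[[0,0,0,0,0.24,-0.2,0],[0,0,0,0,0,0,0],[0,0,0,-2,0,0,0],[0,0,0,-1,0,0,0],[0,0,0,0,0,0,0]]'; python3 steer.py '[[0,0,0,-0.8,0,0,0],[0,0,0,-0.8,0,0,0],[0,0,0,0,0,0,0]]';python3 steer.py '[[0,0,0,-0.8,0,0,0],[0,0,0,-0.8,0,0,0],[0,0,0,0,0,0,0]]'
```

```text
clock: 17.22
eef_pos: [522.1, 312.2, 89.0]
tcp_rot: [-3.141, 0.001, 1.716]
contact_force: [-0.8, 0.0, -3.8]
opening: 0.163
grasp_force: 58.9
clock: 17.47
eef_pos: [523.4, 304.9, 89.1]
tcp_rot: [-3.141, 0.0, 1.716]
contact_force: [0.1, -1.1, -2.8]
opening: 0.166
grasp_force: 58.9
clock: 17.72
eef_pos: [524.5, 297.1, 89.1]
tcp_rot: [-3.141, 0.0, 1.717]
contact_force: [-0.1, 0.0, -3.1]
opening: 0.169
grasp_force: 58.9
```

In the tool's units: -6 mm is -1.2.

```bash
python3 steer.py '[[0,0,0,-1.2,0,0,0],[0,0,0,-1.2,0,0,0],[0,0,0,-1.2,0,0,0],[0,0,0,0,0,0,0]]'; python3 steer.py '[[0,0,0,-1.4,0,0,0],[0,0,0,-1.4,0,0,0],[0,0,0,-1.4,0,0,0],[0,0,0,-1.2,0,0,0],[0,0,0,0,0,0,0]]'
```

```text
clock: 18.05
eef_pos: [527.2, 278.7, 89.1]
tcp_rot: [-3.141, 0.0, 1.716]
contact_force: [-0.4, -0.2, -2.7]
opening: 0.167
grasp_force: 58.9
clock: 18.47
eef_pos: [531.2, 251.9, 89.1]
tcp_rot: [-3.141, 0.0, 1.716]
contact_force: [-1.1, 0.4, -1.7]
opening: 0.166
grasp_force: 58.9
```

In the tool's units: -2 mm is -0.4, 1.3 mm is 0.26.

```bash
python3 steer.py '[[0,0,0,-0.4,0,0.26,0],[0,0,0,0,0,0,0],[0,0,0,0,0,0,0.2],[0,0,0,0,0,0,0.6],[0,0,0,0,0,0,0.6]]'; python3 steer.py '[[0,0,0,0,0,0,0.6],[0,0,0,0,0,-4,0.6],[0,0,0,0,0,-6,0.6],[0,0,0,0,0,0,0.6]]'; python3 steer.py '[[0,0,0,6,0,0,0.6],[0,0,0,6,0,0,0.6],[0,0,0,6.8,0,0,0.6],[0,0,0,0,0,0,0.6],[0,0,0,0,0,0,0.6]]'; python3 - <<'E'
from h import *
for n in("top","scene"):
    f=r.grab_frame(n);cv2.imwrite(f"pics/{n}7.png",f[:,:,::-1])
    H,S,V=[f2.astype(int) for f2 in cv2.split(cv2.cvtColor(f,cv2.COLOR_RGB2HSV))]
    m=((H<4)|(H>176))&(S>180)&(V>60);w=np.zeros_like(m)
    x,y=proj(n,[[511,377,85]])[0].astype(int);w[y-30:y+30,x-45:x+45]=1;m&=w
    v,u=np.nonzero(m);print(n,len(u),x,y,u.min(),u.max(),v.min(),v.max(),u.mean(),v.mean())
    print(proj(n,[[537-.1456*(k-62),199+.9893*(k-62),z] for k in(160,205,250) for z in(75,85)]))
E
```

```text
clock: 18.88
eef_pos: [531.6, 251.7, 88.1]
tcp_rot: [3.141, -0.0, 1.717]
contact_force: [-0.4, -0.0, 0.3]
opening: 0.473
grasp_force: 0.0
clock: 19.22
eef_pos: [533.9, 252.6, 142.5]
tcp_rot: [3.135, -0.002, 1.717]
contact_force: [0.5, 1.3, 1.1]
opening: 0.602
grasp_force: 0.0
clock: 19.63
eef_pos: [517.3, 345.9, 137.8]
tcp_rot: [3.141, -0.0, 1.72]
contact_force: [-0.1, 0.5, 0.3]
opening: 0.6
grasp_force: 0.0
top 158 166 242 173 199 235 244 185.69620253164558 239.24683544303798
[[200.90686959 237.81466814]
 [199.79033421 237.23737899]
 [182.65967399 240.66301671]
 [181.38061078 240.11105673]
 [164.41050137 243.51167388]
 [162.96887498 242.9850486 ]]
scene 346 503 275 461 508 266 281 483.52601156069363 273.78901734104045
[[458.09611677 271.97228718]
 [459.09599392 268.65340571]
 [481.97384008 275.72304899]
 [483.14590607 272.41192539]
 [506.1162062  279.51538144]
 [507.46424007 276.21239402]]
```

```bash
python3 steer.py '[[0,0,0,0,-0.2,5,0.6],[0,0,0,0,0,4,0.6],[0,0,0,0,0,2,0.6],[0,0,0,0,0,0,0.6],[0,0,0,0,0,0,0.6]]' 80; python3 steer.py '[[0,0,0,0,0,0,0],[0,0,0,0,0,0,0],[0,0,0,0,0,0,0],[0,0,0,0,0,0,0],[0,0,0,0,0,0,0]]' 80
```

```text
clock: 20.15
eef_pos: [516.8, 343.3, 82.7]
tcp_rot: [-3.141, 0.001, 1.716]
contact_force: [1.1, -0.1, -0.1]
opening: 0.597
grasp_force: 0.0
clock: 20.57
eef_pos: [517.2, 344.4, 83.5]
tcp_rot: [3.14, -0.0, 1.717]
contact_force: [0.0, 1.0, 0.7]
opening: 0.186
grasp_force: 77.9
```

In the tool's units: -4 mm is -0.8, -3 mm is -0.6.

```bash
python3 steer.py '[[0,0,0,0,0,-0.6,0],[0,0,0,-0.8,0,0,0],[0,0,0,-0.8,0,0,0],[0,0,0,-0.8,0,0,0],[0,0,0,0,0,0,0]]'; python3 steer.py '[[0,0,0,-0.8,0,-0.2,0],[0,0,0,-0.8,0,0,0],[0,0,0,-0.8,0,0,0],[0,0,0,-0.8,0,0,0],[0,0,0,0,0,0,0]]'
```

```text
clock: 20.98
eef_pos: [518.5, 331.3, 85.8]
tcp_rot: [-3.141, 0.001, 1.717]
contact_force: [1.0, -0.7, -1.2]
opening: 0.187
grasp_force: 77.9
clock: 21.4
eef_pos: [520.8, 315.8, 86.8]
tcp_rot: [-3.141, 0.0, 1.717]
contact_force: [-0.1, -1.4, -0.9]
opening: 0.182
grasp_force: 78.0
```

```bash
for i in 1; do python3 steer.py '[[0,0,0,-0.8,0,0,0],[0,0,0,-0.8,0,0,0]]'; python3 steer.py '[[0,0,0,-0.8,0,0,0],[0,0,0,-0.8,0,0,0],[0,0,0,0,0,0,0]]'; done; python3 - <<'E'
from h import *
for n in("top","scene"):
    f=r.grab_frame(n);cv2.imwrite(f"pics/{n}8.png",f[:,:,::-1])
    H,S,V=[f2.astype(int) for f2 in cv2.split(cv2.cvtColor(f,cv2.COLOR_RGB2HSV))]
    m=((H<4)|(H>176))&(S>180)&(V>60);w=np.zeros_like(m)
    x,y=proj(n,[[516,340,85]])[0].astype(int);w[y-30:y+30,x-50:x+50]=1;m&=w
    v,u=np.nonzero(m);print(n,len(u),u.min(),u.max())
    print(proj(n,[[537-.1456*k,199+.9893*k,85] for k in(60,98,150)])[:,0])
E
```

```text
clock: 21.57
eef_pos: [521.9, 308.3, 86.8]
tcp_rot: [-3.141, 0.0, 1.717]
contact_force: [0.1, 1.5, -1.7]
opening: 0.184
grasp_force: 78.0
clock: 21.82
eef_pos: [523.2, 299.6, 86.8]
tcp_rot: [-3.141, 0.001, 1.716]
contact_force: [1.6, -0.6, -1.9]
opening: 0.186
grasp_force: 78.0
top 106 200 217
[215.33475596 199.79033421 178.51669517]
scene 224 438 485
[438.99295056 459.09599392 486.91101519]
```

```bash
python3 - <<'E'
from h import *
for n in("top","scene"):
    A=cv2.imread(f"pics/{n}0.png").astype(int);B=cv2.imread(f"pics/{n}8.png").astype(int)
    for k in range(70,-185,-10):
        row=[]
        for o in(-14,0,14):
            x=[537-.1456*k+o*.9893,199+.9893*k+o*.1456,85+(17 if k<0 else 0)*(o==0)]
            u,v=proj(n,[x])[0].round().astype(int)
            row.append((A[v,u].tolist(),B[v,u].tolist()))
        print(n,k,*row)
E
```

```text
top 70 ([138, 142, 151], [87, 87, 95]) ([139, 141, 151], [0, 16, 206]) ([141, 146, 153], [142, 146, 154])
top 60 ([139, 142, 151], [86, 88, 92]) ([138, 143, 151], [1, 17, 205]) ([138, 142, 151], [140, 143, 152])
top 50 ([135, 139, 146], [82, 84, 89]) ([137, 142, 148], [104, 176, 206]) ([138, 143, 151], [138, 143, 151])
top 40 ([138, 144, 151], [86, 88, 91]) ([136, 140, 149], [97, 166, 206]) ([137, 139, 150], [138, 142, 152])
top 30 ([137, 140, 149], [85, 88, 92]) ([136, 141, 148], [99, 172, 206]) ([136, 140, 149], [139, 142, 150])
top 20 ([131, 136, 142], [81, 84, 89]) ([134, 140, 147], [104, 178, 207]) ([135, 138, 148], [135, 140, 148])
top 10 ([87, 90, 94], [81, 83, 88]) ([109, 110, 118], [97, 167, 205]) ([135, 141, 148], [135, 138, 146])
top 0 ([81, 86, 89], [83, 87, 90]) ([159, 172, 176], [159, 177, 186]) ([135, 146, 151], [135, 145, 151])
top -10 ([96, 105, 106], [95, 102, 104]) ([168, 181, 186], [169, 183, 188]) ([150, 162, 167], [150, 163, 167])
top -20 ([112, 121, 125], [111, 122, 124]) ([168, 182, 186], [171, 185, 190]) ([143, 155, 159], [143, 156, 159])
top -30 ([89, 95, 98
[... 3653 characters left out ...]
62, 170, 171]) ([145, 152, 153], [149, 156, 157]) ([91, 96, 96], [94, 98, 99])
scene -130 ([155, 162, 163], [159, 167, 168]) ([143, 150, 151], [147, 154, 155]) ([93, 97, 97], [95, 100, 100])
scene -140 ([150, 158, 158], [154, 162, 162]) ([156, 164, 165], [160, 169, 169]) ([92, 96, 97], [95, 100, 100])
scene -150 ([141, 148, 148], [145, 152, 152]) ([88, 90, 89], [91, 92, 92]) ([72, 75, 76], [73, 76, 77])
scene -160 ([82, 83, 83], [84, 85, 86]) ([82, 83, 83], [85, 86, 86]) ([36, 36, 38], [37, 39, 39])
scene -170 ([82, 83, 83], [84, 85, 85]) ([82, 83, 83], [84, 85, 86]) ([36, 36, 37], [38, 38, 39])
scene -180 ([82, 83, 83], [85, 86, 86]) ([83, 83, 84], [84, 85, 85]) ([36, 37, 38], [37, 38, 39])
```

In the tool's units: -6 mm is -1.2.

```bash
python3 steer.py '[[0,0,0,-1.2,0,0,0],[0,0,0,-1.2,0,0,0],[0,0,0,-1.2,0,0,0],[0,0,0,0,0,0,0]]'|grep -E "eef|cont|ope"; python3 steer.py '[[0,0,0,-1.2,0,0,0],[0,0,0,-1.2,0,0,0],[0,0,0,-1.2,0,0,0],[0,0,0,0,0,0,0]]'|grep -E "eef|cont|ope"; python3 steer.py '[[0,0,0,-1.2,0,0,0],[0,0,0,-1.2,0,0,0],[0,0,0,-1.2,0,0,0],[0,0,0,0,0,0,0],[0,0,0,0,0,0,0]]'; python3 - <<'E'
from h import *
d=np.array([-.1456,.9893,0])
for n in("top","scene"):
    f=r.grab_frame(n);cv2.imwrite(f"pics/{n}9.png",f[:,:,::-1])
    A=cv2.imread(f"pics/{n}8.png").astype(int);B=f[:,:,::-1].astype(int)
    x,y=proj(n,[np.array([558.7,50.2,30])-55*d])[0].astype(int)
    w=np.abs(A-B).max(2)[y-35:y+35,x-35:x+35]>40
    v,u=np.nonzero(w);print(n,(x,y),len(u),*( [u.min()+x-35,u.max()+x-35,v.min()+y-35,v.max()+y-35,B[y-35:y+35,x-35:x+35][w].mean(0)] if len(u) else []))
E
```

```text
eef_pos: [525.8, 281.5, 86.8]
contact_force: [1.5, -1.3, -1.7]
opening: 0.185
eef_pos: [528.5, 263.7, 86.8]
contact_force: [0.0, -1.1, -2.5]
opening: 0.186
clock: 23.0
eef_pos: [531.1, 246.6, 86.9]
tcp_rot: [-3.141, 0.0, 1.716]
contact_force: [0.4, -0.4, -1.7]
opening: 0.183
grasp_force: 78.0
top (np.int64(323), np.int64(221)) 159 302 326 217 227 [ 41.79874214 119.79874214 159.47798742]
scene (np.int64(304), np.int64(262)) 190 303 331 244 273 [ 65.04736842 114.51052632 144.88421053]
```

```bash
python3 - <<'E'
from h import *
for n,(x0,x1,y0,y1) in dict(top=(299,332,212,232),scene=(298,336,240,278)).items():
    A=cv2.imread(f"pics/{n}8.png").astype(int);B=cv2.imread(f"pics/{n}9.png").astype(int)
    D=np.abs(A-B).max(2)
    for y in range(y0,y1): print(y,"".join(("B" if B[y,x,2]>150 else "b" if B[y,x,2]>90 else "d") if D[y,x]>25 else "." for x in range(x0,x1)))
    print(n,"exit",proj(n,[[558.7,50.2,85],[558.7+1.46,50.2-9.9,85],[558.7+3,30,18]]))
E
```

```text
212 .................................
213 .................................
214 .................................
215 .................................
216 ...dd............................
217 ..Bbbbd.............d.dddd.......
218 ..BBBBb.........ddbbbbbbbbd......
219 ..BBBBbd......bbBBBBBBBBBBb......
220 ...BBBbd......bBBBBBBBBBBBbd.....
221 ..BBBBbd......bBBBBBBBBBBBbd.....
222 ...BBBBb......bBBBBBBBBBBBBd.....
223 ...BBBbb......dBBBBBBBBBBBBd.....
224 ...bbbbd......dBBBBBBBBBBBbd.....
225 ....bb.........bBBBBBBBBBBbd.....
226 ...............bbBbbbbbbbbbd.....
227 ...............dbbbbdd...........
228 .................................
229 .................................
230 .................................
231 .................................
top exit [[301.37987593 221.46110755]
 [305.47117446 220.82126135]
 [310.66114516 224.79035503]]
240 ......................................
241 ......................................
242 ......................................
243 ......................................
244 ................................bb....
245 ........................
[... 789 characters left out ...]
264 .....bBBBBBBBBBBBBBBb..............d..
265 .....bBBBBBBBBBBBBBBb.............d...
266 .....bBBBBBBBBBBBBBBd.............b...
267 .....bBBBBBBBBBBBBBbd.................
268 .....bbbbBBBBBBBBBBb..................
269 .....bbbbbbbBBBBBBBb..................
270 .....bbbbbbbbbbbBBBd..................
271 .....dbbbbbbbbbbbbbd..................
272 .....ddddddbbbbbbbb...................
273 ...........dddddbbb...................
274 ................ddd...................
275 ......................................
276 ......................................
277 ......................................
scene exit [[331.00470174 248.55868089]
 [326.00186034 247.77806659]
 [320.5139897  268.6495145 ]]
```

In the tool's units: 1 mm is 0.2, 2 mm is 0.4.

```bash
python3 steer.py '[[0,0,0,0,0,0.4,0],[0,0,0,0,0,0.2,0],[0,0,0,0,0,0,0.15],[0,0,0,0,0,0,0.6],[0,0,0,0,0,0,0.6]]'; python3 steer.py '[[0,0,0,0,0,0,0.6],[0,0,0,0,0,-4,0.6],[0,0,0,0,0,-8,0.6],[0,0,0,0,0,-8,0.6],[0,0,0,0,0,0,0.6]]';python3 steer.py '[[0,0,0,8,0,-4,0.6],[0,0,0,8,0,0,0.6],[0,0,0,8,0,0,0.6],[0,0,0,0,0,0,0.6],[0,0,0,0,0,0,0.6]]'; python3 - <<'E'
from h import *
A=cv2.imread("pics/scene0.png").astype(int);B=r.grab_frame("scene")[:,:,::-1].astype(int);cv2.imwrite("pics/sceneA.png",B)
D=(np.abs(A-B).max(2)>50).astype(np.uint8)
n,l,s,c=cv2.connectedComponentsWithStats(D)
for i in range(1,n):
    if s[i,4]>12: print(s[i],c[i].round())
f=cv2.imread("pics/scene9.png").astype(int)
print("tray change",(np.abs(f-B).max(2)[240:278,298:336]>40).sum())
E
```

```text
clock: 23.52
eef_pos: [530.9, 247.3, 83.9]
tcp_rot: [-3.141, -0.0, 1.717]
contact_force: [-0.4, 0.6, -0.8]
opening: 0.464
grasp_force: 0.0
clock: 23.93
eef_pos: [534.6, 248.9, 191.2]
tcp_rot: [3.131, -0.003, 1.717]
contact_force: [1.5, 0.6, 0.5]
opening: 0.598
grasp_force: 0.0
clock: 24.35
eef_pos: [513.3, 365.2, 202.4]
tcp_rot: [3.141, -0.0, 1.72]
contact_force: [-0.2, -0.5, 0.2]
opening: 0.604
grasp_force: 0.0
[ 96   0  33  17 218] [110.   7.]
[352   0  34  26 489] [368.  11.]
[421   0  27  26 436] [432.   9.]
[ 491    0  149   97 9710] [576.  42.]
[341   8   4  11  27] [342.  14.]
[341  23  11  18  97] [345.  31.]
[378  35  25  29 422] [391.  51.]
[428  36  30  10 158] [438.  41.]
[415  46  15  32 303] [422.  60.]
[371  68  35  16 348] [389.  75.]
[ 520   91   46   65 1260] [536. 121.]
[571  95  28  10 156] [589.  99.]
[ 153  111  202   36 3300] [259. 128.]
[575 111  20  36 196] [585. 129.]
[336 114  73  32 478] [359. 132.]
[489 127   5  10  22] [491. 131.]
[ 459  132  141  214 8024] [537. 244.]
[ 361  142   83   42 2546] [401. 164.]
[492 143  12  11  23] [497. 148.]
[570 148   6   6  18] [573. 151.]
[499 155  10   4  17] [504. 157.]
[498 160   6   6  13] [501. 163.]
[497 182   5   6  14] [499. 185.]
[497 193   5   6  19] [499. 195.]
[396 217  30  14 169] [410. 223.]
[414 236  52  24 274] [438. 247.]
[494 236   8   7  22] [497. 239.]
[328 245   4   6  15] [329. 247.]
[409 258  48  16 389] [431. 266.]
[303 261  16  13 157] [310. 267.]
[442 295   5   4  13] [444. 296.]
tray change 0[ WARN:0@0.734] global loadsave.cpp:1063 imwrite_ Unsupported depth image for selected encoder is fallbacked to CV_8U.
```

```bash
python3 steer.py '[[0,0,0,0,0,0,0.6],[0,0,0,0,0,0,0.6],[0,0,0,0,0,0,0.6]]' | grep clock; python3 -c "
from rig import r
print(r.sign_off())"
```

```text
clock: 24.65
the job is handed in; nothing more can be done
None
```

The job is handed in at 24.65 s: the yellow switch is at its red mark with the guard lowered shut, the bush lies in the catch tray, and the rod is left in the tube; the wrist force never showed the expected 8–14 N while pushing, but the camera images show the bush in the tray.

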